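Sort and nest the sauce cups on the sandwich line

ROBOT

A 7-joint arm with a two-finger parallel gripper is mounted at the origin on the work surface. World frame = base frame: x ahead of the robot, y to its left, z up, the work surface at z = 0. Lengths are in m, angles in rad, forces in N, time in s.
With the tool pointing down it reaches from about 0.4 to 0.85 m from the base axis. Payload 4.4 kg.
Tool frame: the origin (TCP) lies at the very end of the fingers, on their centre line; the grasp point (between the pads) lies 19 mm behind it; z points along the fingers, y is the direction in which the jaws open and shut (so a half turn about z gives the same grasp; the last joint's range is limited). The gripper opens to 94 mm and grips with 3 to 60 N. Pads are 16 mm wide; open, the fingers measure 119 mm over their backs; the gripper's body (75 mm by 177 mm) begins 78 mm behind the grasp point.
Start: joints at [1.172, 0.628, 0.038, 1.517, -0.027, 0.996, -0.02], TCP at [0.212, -0.614, 0.205] pointing down, gripper open.
Joint ranges: [-3.06, 3.06], [-0.37, 2.12], [-1.25, 1.32], [0.18, 2.47], [-1.1, 4.24], [0.23, 1.98], [-2.94, 2.94]. Speed limits (rad/s): [2.57, 2.57, 3.14, 3.14, 3.14, 3.14, 3.14].

INTERFACE

Orientations are given as [roll, pitch, yaw] about the fixed x, y, z axes, in that order (R = Rz(yaw) Ry(pitch) Rx(roll)).
In Python, from bench import env, optics gives the robot as it stands.
- The arm moves only by the shell command python3 -m crank 'ROWS' [FORCE]. ROWS is JSON, a list of rows, each a list of 7 numbers: the shift along the tool's x, y, z scaled (see below), then the turn, a rotation vector about the tool's x, y, z scaled (see below), then the closure, from -1 (fully open) to 1 (shut). A call has 1 to 8 rows; each row shifts and turns the commanded pose from where the row before left it, along the tool's axes as they then stand; what a row does not reach is not made up. The controller multiplies each number of a shift by 0.02 m and each number of a turn by 0.1 rad. A row lasts 1/12 s, in which the tool goes at most 41.7 mm and 7.16 degrees, less where a joint would pass 70% of its speed; a pose out of reach is approached as far as the arm can. A call with a number of a shift or a turn outside -1 to 1 is refused whole. A call with a gripper value outside its range is refused whole. The fingers move at their own pace and stop on an object; FORCE is the grip in N (left out, the last holds). Time passes only in rows, so rows that do not move let the fingers close. It gives the time, the measured TCP pose, the force and the opening at its end, in the units of the state.
- env.read_state(): the state, without advancing time (a new reading comes with each control period).
- optics.read_camera(name): name is "scene" or "top" or "wrist"; returns (picture, depth): 384x512x3 uint8, red, green, blue; 384x512 float32, m along the optical axis (not along the pixel's ray), 0 where there is no reading.
- optics.calibration(name): a dict with "fx", "fy", "cx", "cy" (pixels), "R" (3x3) and "t" (3): a world point X has camera coordinates R X + t; the wrist camera has in their place "hand_eye" (4x4, takes a point from camera to tool coordinates, whose origin is the TCP and whose axes are the flange's). Camera axes: x right, y down, z forward; pixel columns grow to the right and rows downward; lengths in m; the calibration is good to about 2 mm. The wrist camera is an equidistant fisheye: a pixel r from the principal point sees the ray r / f radians off the axis. A picture is of the moment at which its call begins: read the wrist's pose just before it. calibration takes no time and is no camera call.
- env.job_done(): hands the job in, once; it reports no verdict.
The state is a dict: "time": time; "qpos": joint angles; "joint_velocities": joint speeds; "effort": joint torques, N m; "position": TCP position; "tcp_rot": TCP orientation; "force": force on the tool from outside, world axes, zero at the start; "moment": the same for the moment, N m; "grip_width": finger opening in m.
Only numpy, scipy, OpenCV 4.12 (cv2) and the standard library are available. Lean on these libraries where they do the work, as an engineer would, in place of code of your own. Each camera call takes 0.05 s, during which the arm holds its last target. There are 200 camera calls.

TASK

Set up the sauce cups for the sandwich line: nest all the round cups with a collar into one upright stack standing on the table midway between the two spice jars, in line with them, and nest all the square cups into one upright stack standing on the table beside the left side of the salt box (left as the robot sees it), centred on that side with a gap of about 35 mm between box and cups. The straight-sided round cups do not nest: stand them upright, side by side, on the floor of the dark steel tray, and leave the jars, the shaker, the bottle and the can where they are.

Things in the scene. Friction and masses are not known exactly. Their poses are not given: they have to be found in the camera images.
- round1: round aluminium cup that nests: foot 32 mm across, cone to 48 mm at 32 mm height, then a ledge and an upright collar 56 mm across from 32 to 46 mm height (the top); mouth 51 mm. In a like cup its ledge rests on the lower rim: 14 mm higher per cup, 1.5 mm side play. 80 g. Grip the collar. Origin: underside centre, z up. Starts upright on the table; may be absent.
- round2: round aluminium cup that nests: foot 32 mm across, cone to 48 mm at 32 mm height, then a ledge and an upright collar 56 mm across from 32 to 46 mm height (the top); mouth 51 mm. In a like cup its ledge rests on the lower rim: 14 mm higher per cup, 1.5 mm side play. 80 g. Grip the collar. Origin: underside centre, z up. Starts upright on the table; may be absent.
- round3: round aluminium cup that nests: foot 32 mm across, cone to 48 mm at 32 mm height, then a ledge and an upright collar 56 mm across from 32 to 46 mm height (the top); mouth 51 mm. In a like cup its ledge rests on the lower rim: 14 mm higher per cup, 1.5 mm side play. 80 g. Grip the collar. Origin: underside centre, z up. Starts upright on the table; may be absent.
- round4: round aluminium cup that nests: foot 32 mm across, cone to 48 mm at 32 mm height, then a ledge and an upright collar 56 mm across from 32 to 46 mm height (the top); mouth 51 mm. In a like cup its ledge rests on the lower rim: 14 mm higher per cup, 1.5 mm side play. 80 g. Grip the collar. Origin: underside centre, z up. Starts upright on the table; may be absent.
- square1: square aluminium cup that nests: foot 29 mm square, widening to 44 mm at 32 mm height, then a ledge and an upright square collar 52 mm wide from 32 to 46 mm (the top); mouth 47 mm. Nests with sides lined up within 5 degrees, 14 mm higher per cup, 1.5 mm side play. 80 g. Origin: underside centre, z up, x and y square to its sides. Starts upright on the table; may be absent.
- square2: square aluminium cup that nests: foot 29 mm square, widening to 44 mm at 32 mm height, then a ledge and an upright square collar 52 mm wide from 32 to 46 mm (the top); mouth 47 mm. Nests with sides lined up within 5 degrees, 14 mm higher per cup, 1.5 mm side play. 80 g. Origin: underside centre, z up, x and y square to its sides. Starts upright on the table; may be absent.
- square3: square aluminium cup that nests: foot 29 mm square, widening to 44 mm at 32 mm height, then a ledge and an upright square collar 52 mm wide from 32 to 46 mm (the top); mouth 47 mm. Nests with sides lined up within 5 degrees, 14 mm higher per cup, 1.5 mm side play. 80 g. Origin: underside centre, z up, x and y square to its sides. Starts upright on the table; may be absent.
- straight1: straight-sided round aluminium cup, 56 mm across from bottom to rim and 44 mm high, wall 2.5 mm, inner floor 6 mm up: it has no taper or collar and nests in nothing. About 90 g. Origin: centre of the underside, z up. Starts upright on the table; may be absent.
- straight2: straight-sided round aluminium cup, 56 mm across from bottom to rim and 44 mm high, wall 2.5 mm, inner floor 6 mm up: it has no taper or collar and nests in nothing. About 90 g. Origin: centre of the underside, z up. Starts upright on the table; may be absent.
- jar_near: spice jar, 60 mm across and 90 mm high, amber with a red cap, 0.6 kg, loose, the one nearer the robot. Origin: centre of the underside; its x axis points level at the other jar, whose centre is 220 mm away.
- jar_far: the other spice jar, the same size and look, farther from the robot. Origin: centre of the underside.
- saltbox: white plastic salt box with a grey lid, 104 mm (its x) by 84 mm (its y), 85 mm high, fixed. Origin: centre of the underside. Its +y axis is its left-hand side as the robot sees it; the face on that side is 42 mm from the origin.
- tray: shallow dark steel tray, open on top, 200 mm (its x) by 140 mm (its y) outside, 28 mm high, walls and floor 5 mm thick, fixed. Origin: centre of the underside.
- shaker: glass salt shaker, 40 mm across and 75 mm high, standing among or just beyond the cups; not part of the job. Origin: centre of the underside.
- squeeze: squeeze bottle, 52 mm across and 120 mm high, beyond the cups; not part of the job. Origin: centre of the underside.
- can: food can, 72 mm across and 100 mm high, beyond the cups; not part of the job. Origin: centre of the underside.
Mind the look-alikes: they are no part of the job. Leave any purple look-alike of the square2 alone. What is shaped like the round2 but yellow is not meant.

How it is judged:
At the end, for the whole second after the job is handed in: Round collared cups in one nested stack (axes within 8 mm), within 20 mm of midway between the jars; square cups likewise, within 20 mm of the point 103 mm left of the salt box centre; straight cups upright on the tray floor; all upright within 0.1 rad, at rest and released (angle between each of round1, round2, round3, round4, square1, square2, square3, straight1, straight2's own z axis and vertical below 0.1 rad and linear speed of each of round1, round2, round3, round4, square1, square2, square3, straight1, straight2 below 0.02 m/s and height (world z) of round1 between -0.004 and 0.047 m and height (world z) of round2 between -0.004 and 0.047 m and horizontal distance between each of round2, round3, round4 and round1 below 0.008 m and height (world z) of round3 between -0.004 and 0.047 m and horizontal distance between each of round3, round4 and round2 below 0.008 m and height (world z) of round4 between -0.004 and 0.047 m and horizontal distance between round4 and round3 below 0.008 m and x of round1 in the frame of jar_near between 0.09 and 0.13 m and y of round1 in the frame of jar_near between -0.02 and 0.02 m and x of round2 in the frame of jar_near between 0.09 and 0.13 m and y of round2 in the frame of jar_near between -0.02 and 0.02 m and x of round3 in the frame of jar_near between 0.09 and 0.13 m and y of round3 in the frame of jar_near between -0.02 and 0.02 m and x of round4 in the frame of jar_near between 0.09 and 0.13 m and y of round4 in the frame of jar_near between -0.02 and 0.02 m and height (world z) of square1 between -0.004 and 0.033 m and height (world z) of square2 between -0.004 and 0.033 m and horizontal distance between each of square2, square3 and square1 below 0.008 m and height (world z) of square3 between -0.004 and 0.033 m and horizontal distance between square3 and square2 below 0.008 m and x of square1 in the frame of saltbox between -0.02 and 0.02 m and y of square1 in the frame of saltbox between 0.083 and 0.123 m and x of square2 in the frame of saltbox between -0.02 and 0.02 m and y of square2 in the frame of saltbox between 0.083 and 0.123 m and x of square3 in the frame of saltbox between -0.02 and 0.02 m and y of square3 in the frame of saltbox between 0.083 and 0.123 m and x of straight1 in the frame of tray between -0.08 and 0.08 m and y of straight1 in the frame of tray between -0.05 and 0.05 m and height (world z) of each of straight1, straight2 below 0.012 m and x of straight2 in the frame of tray between -0.08 and 0.08 m and y of straight2 in the frame of tray between -0.05 and 0.05 m); the robot touches nothing.
It fails at once if the near spice jar is shifted more than 3 cm or knocked over (distance of jar_near from where it was at the start of the episode above 0.03 m or angle between jar_near's own z axis and vertical above 0.4 rad).
It fails at once if the far spice jar is shifted more than 3 cm or knocked over (distance of jar_far from where it was at the start of the episode above 0.03 m or angle between jar_far's own z axis and vertical above 0.4 rad).
It fails at once if the salt shaker is shifted more than 3 cm or knocked over (distance of shaker from where it was at the start of the episode above 0.03 m or angle between shaker's own z axis and vertical above 0.4 rad).
It fails at once if the squeeze bottle is shifted more than 3 cm or knocked over (distance of squeeze from where it was at the start of the episode above 0.03 m or angle between squeeze's own z axis and vertical above 0.4 rad).
It fails at once if the can is shifted more than 3 cm or knocked over (distance of can from where it was at the start of the episode above 0.03 m or angle between can's own z axis and vertical above 0.4 rad).
Of round1, round2, round3, round4 only 3 to 4 are there at a start; the rules pass over those that are not, and their reading is None.
Of square1, square2, square3 only 2 to 3 are there at a start; the rules pass over those that are not, and their reading is None.
Of straight1, straight2 only 1 to 2 are there at a start; the rules pass over those that are not, and their reading is None.
At some moment in a run one of round1, round2, round3, round4, square1, square2, square3, straight1, straight2 may be knocked a few centimetres aside while the robot is not near it.
It also fails if it takes over 210 s, if anything falls off the work surface, if the arm or the gripper's body presses on something with over 40 N, if the wrist force passes 120 N, or if a joint passes its speed limit or range.

## Working session

There is one attempt and no reset: what is moved stays moved. The work goes in short steps, Python scripts to look and compute and a shell command to move; the robot and the scene stay as the last step left them, time stands still between calls to the robot, and variables do not carry over. Pictures are saved under pics/ and viewed, about 12 in all and at most 16, crops included, and the job is handed in when it is done.

```bash
ls; mkdir -p pics; python3 - <<'E'
from bench import env, optics
import cv2,numpy as np
s=env.read_state();print({k:np.round(v,3).tolist() for k,v in s.items()})
for n in("top","scene"):
    p,d=optics.read_camera(n);cv2.imwrite(f"pics/{n}0.png",p[:,:,::-1]);np.save(f"pics/{n}0.npy",d)
    c=optics.calibration(n);print(n,{k:np.round(v,3).tolist() for k,v in c.items()})
print(optics.calibration("wrist"))
E
```

```text
pics
{'time': 0.0, 'qpos': [1.172, 0.629, 0.038, 1.518, -0.027, 0.996, -0.02], 'joint_velocities': [-0.0, -0.002, 0.001, -0.0, -0.001, 0.001, 0.001], 'effort': [0.0, -54.972, 1.144, -18.663, -0.052, 0.024, 0.0], 'position': [0.212, -0.614, 0.205], 'tcp_rot': [-3.14, 0.0, 0.333], 'force': [-0.485, -0.439, -0.795], 'moment': [-0.012, 0.069, 0.064], 'grip_width': 0.094}
top {'fx': 464.767, 'fy': 464.767, 'cx': 252.874, 'cy': 196.622, 'R': [[-0.003, -1.0, -0.009], [-0.999, 0.004, -0.051], [0.051, 0.009, -0.999]], 't': [0.032, 0.548, 1.282]}
scene {'fx': 406.133, 'fy': 406.133, 'cx': 255.163, 'cy': 185.675, 'R': [[-0.689, 0.725, 0.011], [0.447, 0.437, -0.781], [-0.57, -0.533, -0.625]], 't': [0.373, -0.204, 1.557]}
{'fx': 297.3186396354542, 'fy': 297.3186396354542, 'cx': 261.30478911718285, 'cy': 188.5920437882841, 'hand_eye': array([[-9.53477224e-05, -9.58144332e-01, -2.86285575e-01,
         8.26475571e-02],
       [ 9.99999973e-01, -3.10643920e-05, -2.29084363e-04,
        -9.07495004e-05],
       [ 2.10602597e-04, -2.86285590e-01,  9.58144309e-01,
        -1.79650079e-01],
       [ 0.00000000e+00,  0.00000000e+00,  0.00000000e+00,
         1.00000000e+00]])}
```

View pics/top0.png

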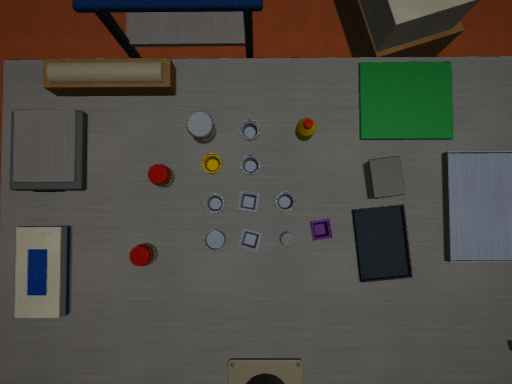

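View pics/scene0.png

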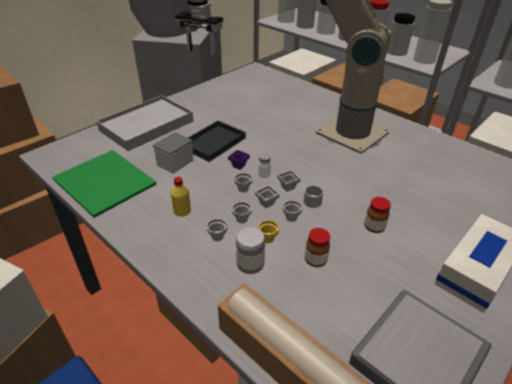

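```bash
cat > h.py <<'E'
from bench import env, optics
import cv2,numpy as np
from scipy.spatial.transform import Rotation as Ro
def ray(n,u,v,z,pose=None):
    "world point on plane z"
    c=optics.calibration(n)
    if n=="wrist":
        x,y=(u-c["cx"])/c["fx"],(v-c["cy"])/c["fy"];r=np.hypot(x,y)+1e-12
        d=np.array([x/r*np.sin(r),y/r*np.sin(r),np.cos(r)])
        H=c["hand_eye"];R=Ro.from_euler("xyz",pose["tcp_rot"]).as_matrix()
        o=R@H[:3,3]+pose["position"];d=R@H[:3,:3]@d
    else:
        R=np.array(c["R"]);o=-R.T@c["t"];d=R.T@[(u-c["cx"])/c["fx"],(v-c["cy"])/c["fy"],1]
    return o+d*(z-o[2])/d[2]
def pix(n,X,pose=None):
    c=optics.calibration(n)
    if n=="wrist":
        R=Ro.from_euler("xyz",pose["tcp_rot"]).as_matrix();H=c["hand_eye"]
        p=H[:3,:3].T@(R.T@(np.array(X)-pose["position"])-H[:3,3])
        r=np.arctan2(np.hypot(p[0],p[1]),p[2]);q=p[:2]/np.hypot(p[0],p[1])*r
    else:
        p=np.array(c["R"])@X+c["t"];q=p[:2]/p[2]
    return np.array([c["fx"]*q[0]+c["cx"],c["fy"]*q[1]+c["cy"]])
E
python3 - <<'E'
from h import *
p=cv2.imread("pics/top0.png");d=np.load("pics/top0.npy")
c=optics.calibration("top");R=np.array(c["R"])
v,u=np.mgrid[:384,:512];P=np.stack([(u-c["cx"])/c["fx"]*d,(v-c["cy"])/c["fy"]*d,d],-1)
W=(P-c["t"])@R
m=((W[...,2]>.02)&(d>0)).astype(np.uint8)
m[:100]=0;m[310:]=0
n,l,st,ce=cv2.connectedComponentsWithStats(m)
for i in range(1,n):
    if st[i,4]<60: continue
    k=l==i;h=np.percentile(W[k][:,2],90);q=W[k&(W[...,2]>h-.012)]
    b,(w,hh),a=cv2.minAreaRect((q[:,:2]*1000).astype(np.float32))
    print(np.round(ce[i]),st[i,4],"h%.3f"%h,"rect",np.round(b),round(w),round(hh),round(a),"col",p[k].mean(0).round())
cv2.imwrite("pics/crop0.png",cv2.resize(p[100:290,120:420],None,fx=2.6,fy=2.6,interpolation=cv2.INTER_CUBIC))
E
```

```text
[ 47. 150.] 6043 h0.060 rect [681. 598.] 195 217 90 col [68. 71. 73.]
[201. 127.] 689 h0.103 rect [736. 171.] 64 67 33 col [93. 90. 86.]
[305. 128.] 351 h0.120 rect [ 732. -112.] 23 23 27 col [ 6. 51. 80.]
[248. 128.] 191 h0.047 rect [731.  41.] 52 54 90 col [80. 76. 74.]
[478. 206.] 7380 h0.033 rect [ 520. -590.] 186 300 90 col [107.  96.  90.]
[210. 162.] 196 h0.047 rect [640. 145.] 54 54 73 col [  9.  87. 104.]
[250. 164.] 187 h0.047 rect [636.  39.] 55 52 0 col [85. 80. 77.]
[384. 177.] 1445 h0.089 rect [ 596. -321.] 104 84 7 col [67. 70. 69.]
[160. 175.] 467 h0.093 rect [606. 282.] 51 51 20 col [13. 19. 88.]
[248. 200.] 220 h0.048 rect [535.  44.] 52 52 80 col [92. 85. 81.]
[285. 201.] 194 h0.047 rect [534. -56.] 52 55 90 col [84. 78. 75.]
[213. 202.] 192 h0.048 rect [531. 137.] 52 53 0 col [88. 83. 80.]
[383. 244.] 555 h0.032 rect [ 419. -323.] 200 142 6 col [24. 24. 21.]
[321. 229.] 229 h0.048 rect [ 458. -153.] 52 52 8 col [69. 30. 56.]
[ 42. 268.] 4541 h0.084 rect [360. 599.] 124 219 90 col [90. 89. 87.]
[249. 240.] 223 h0.048 rect [431.  40.] 52 52 74 col [93. 86. 82.]
[213. 240.] 90 h0.046 rect [430. 137.] 52 52 90 col [85. 82. 80.]
[286. 239.] 174 h0.078 rect [432. -59.] 34 32 89 col [91. 85. 81.]
[142. 254.] 496 h0.093 rect [391. 329.] 53 50 90 col [13. 19. 86.]
```

View pics/crop0.png

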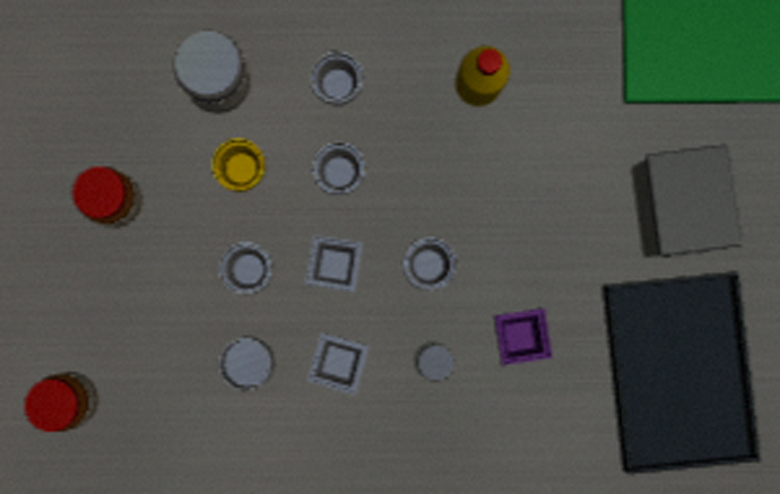

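Candidates (top image px):
- Collared round cups: (250,130), (250,165), (215,202) and (285,201). The yellow one at (212,163) is a look-alike to leave.
- Square cups: (249,201) and (251,240). The purple one at (321,229) is left.
- Straight cup: (215,240). The shaker at (287,240) looks similar from above but is small and 75 mm high.

So I see 4 round, 2 square and 1 straight. Next I move over the cups for a close look.

```bash
python3 -m crank '[[0,0,0,0,0,0.84,-1],[0,0,0,0,0,0.83,-1],[0,0,0,0,0,0.83,-1],[0,0,0,0,0,0.83,-1],[1,-1,0,0,0,0,-1],[1,-1,0,0,0,0,-1],[1,-1,0,0,0,0,-1],[1,-1,0,0,0,0,-1]]' 20
python3 -m crank '[[1,-1,0,0,0,0,-1],[1,-1,0,0,0,0,-1],[1,-1,0,0,0,0,-1],[1,-1,0,0,0,0,-1],[1,-1,0,0,0,0,-1],[1,-1,0,0,0,0,-1],[1,-1,0,0,0,0,-1],[1,-1,0,0,0,0,-1]]'
python3 -m crank '[[0,-1,0,0,0,0,-1],[0,-1,0,0,0,0,-1],[0,-1,0,0,0,0,-1],[0,-1,0,0,0,0,-1],[0,-1,0,0,0,0,-1],[0,-1,0,0,0,0,-1],[0,-1,0,0,0,0,-1],[0,-1,0,0,0,0,-1]]'
python3 -m crank '[[0,-1,0,0,0,0,-1],[0,-1,0,0,0,0,-1],[0,-1,0,0,0,0,-1],[0,-1,0,0,0,0,-1],[0,-1,0,0,0,0,-1],[0,-1,0,0,0,0,-1],[0,-1,0,0,0,0,-1],[0,-1,0,0,0,0,-1]]'
python3 - <<'E'
from h import *
s=env.read_state();p,d=optics.read_camera("wrist");cv2.imwrite("pics/w1.png",p[:,:,::-1]);np.save("pics/w1.npy",d)
import json;json.dump({k:np.array(s[k]).tolist() for k in("position","tcp_rot")},open("pics/w1.json","w"))
print(s["position"],s["tcp_rot"])
for n,X in dict(A=(.731,.041),B=(.636,.039),C=(.534,-.056),D=(.531,.137),S1=(.535,.044),S2=(.431,.04),T=(.43,.137)).items():print(n,pix("wrist",[*X,.046],s).round())
E
```

```text
time: 0.77
position: [0.2929, -0.5331, 0.205]
tcp_rot: [-3.141, 0.0, -0.001]
force: [0.3, -0.5, 0.1]
grip_width: 0.0938
time: 1.43
position: [0.453, -0.3731, 0.2052]
tcp_rot: [-3.141, 0.001, -0.0]
force: [0.1, 0.7, -0.0]
grip_width: 0.094
time: 2.1
position: [0.4521, -0.2133, 0.2052]
tcp_rot: [-3.141, 0.001, -0.0]
force: [0.9, -0.3, 0.1]
grip_width: 0.0941
time: 2.77
position: [0.4521, -0.0534, 0.2053]
tcp_rot: [-3.142, 0.001, -0.0]
force: [0.3, 0.0, -0.4]
grip_width: 0.0942
[ 0.45212779 -0.05338746  0.20530181] [-3.14152389e+00  5.30483214e-04 -2.68329528e-04]
A [182. -49.]
B [181.  20.]
C [263. 103.]
D [107. 113.]
S1 [177. 104.]
S2 [185. 191.]
T [115. 191.]
```

View pics/w1.png

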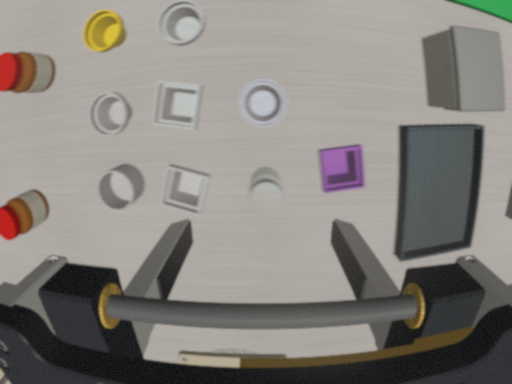

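The wrist view confirms the choice: C at (263,103), squares at (178,105) and (187,188), the straight cup at (121,187), and yellow (104,31) and purple (342,168) to be left alone. The shaker is at (266,185).

```bash
python3 - <<'E'
from h import *;import json
s=json.load(open("pics/w1.json"))
for n,u,v,z in(("T",121,187,.044),("D",110,113,.046),("B",183,23,.046),("C",263,103,.046),("S1",178,105,.046),("S2",187,188,.046)):print(n,ray("wrist",u,v,z,s).round(4)[:2])
for u,v,z in((215.3,239.8,.044),(215,202.5,.046),(250,165,.046),(250,130,.046),(285.3,201.5,.046)):print(ray("top",u,v,z).round(4)[:2])
E
```

```text
T [0.435  0.1277]
D [0.5307 0.1328]
B [0.6318 0.0362]
C [ 0.5339 -0.0555]
S1 [0.5342 0.0425]
S2 [0.4342 0.0367]
[0.4297 0.1325]
[0.5309 0.1332]
[0.633  0.0377]
[0.7293 0.0374]
[ 0.5329 -0.0579]
```

```bash
python3 -m crank '[[-0.1,-1,0.5,0,0,0,-0.7],[-0.1,-1,0.5,0,0,0,-0.7],[-0.1,-1,0.5,0,0,0,-0.7],[-0.1,-1,0.5,0,0,0,-0.7],[-0.1,-1,0.5,0,0,0,-0.7],[-0.1,-1,0.5,0,0,0,-0.7],[-0.1,-1,0.5,0,0,0,-0.7],[-0.1,-1,0.5,0,0,0,-0.7]]' 20
python3 -m crank '[[-0.1,-0.6,0.2,0,0,0,-0.7],[-0.1,-0.6,0.2,0,0,0,-0.7],[0,0,0.95,0,0,0,-0.7],[0,0,0.95,0,0,0,-0.7],[0,0,0.95,0,0,0,-0.7],[0,0,0.95,0,0,0,-0.7],[0,0,0.95,0,0,0,-0.7],[0,0,0,0,0,0,-0.7]]'
python3 -m crank '[[0,0,0,0,0,0,1],[0,0,0,0,0,0,1],[0,0,0,0,0,0,1],[0,0,0,0,0,0,1],[0,0,0,0,0,0,1]]'
```

```text
time: 3.48
position: [0.4363, 0.1062, 0.1249]
tcp_rot: [3.141, 0.0, -0.0]
force: [0.4, -1.3, 0.6]
grip_width: 0.0801
time: 4.15
position: [0.4307, 0.1288, 0.0199]
tcp_rot: [3.14, 0.005, -0.0]
force: [0.2, -0.1, -0.7]
grip_width: 0.0797
time: 4.57
position: [0.4334, 0.1299, 0.0234]
tcp_rot: [-3.141, -0.002, -0.0]
force: [0.2, 0.4, 3.2]
grip_width: 0.0544
```

```bash
python3 -m crank '[[0,0,0,0,0,0,1],[0,0,-0.5,0,0,0,1],[0,0,-1,0,0,0,1],[0,0,-1,0,0,0,1],[0,0,-1,0,0,0,1],[0,0,-1,0,0,0,1],[0,0,-1,0,0,0,1],[0,0,-1,0,0,0,1]]'
python3 -m crank '[[0,1,0,0,0,0,1],[0,1,0,0,0,0,1],[0,1,0,0,0,0,1],[0,1,0,0,0,0,1],[0,1,0,0,0,0,1],[0,1,0,0,0,0,1],[0,1,0,0,0,0,1],[0,1,0,0,0,0,1]]'
python3 -m crank '[[0,1,0,0,0,0,1],[0,1,0,0,0,0,1],[0,1,0,0,0,0,1],[0,1,0,0,0,0,1],[0,1,0,0,0,0,1],[0,1,0,0,0,0,1],[0,1,0,0,0,0,1],[0,1,0,0,0,0,1]]'
python3 - <<'E'
from h import *
s=env.read_state();p,d=optics.read_camera("wrist");cv2.imwrite("pics/w2.png",p[:,:,::-1])
x,y,z=s["position"];print(s["position"]);print(pix("wrist",[x,y,z+.022],s),pix("wrist",[x+.028,y,z+.022],s),pix("wrist",[.419,-.323,.005],s))
E
```

```text
time: 5.23
position: [0.432, 0.1293, 0.1536]
tcp_rot: [3.141, 0.0, -0.0]
force: [-0.1, 0.6, -0.6]
grip_width: 0.0547
time: 5.9
position: [0.4319, -0.0314, 0.1526]
tcp_rot: [3.142, 0.0, -0.0]
force: [0.3, -1.0, -0.6]
grip_width: 0.054
time: 6.57
position: [0.4318, -0.1913, 0.1525]
tcp_rot: [-3.141, 0.001, -0.0]
force: [0.1, -0.0, -0.3]
grip_width: 0.0545
[ 0.43182543 -0.1912588   0.15254805]
[260.89803851 245.87499242] [260.85264985 201.53869817] [370.83873438 186.67112645]
```

View pics/w2.png

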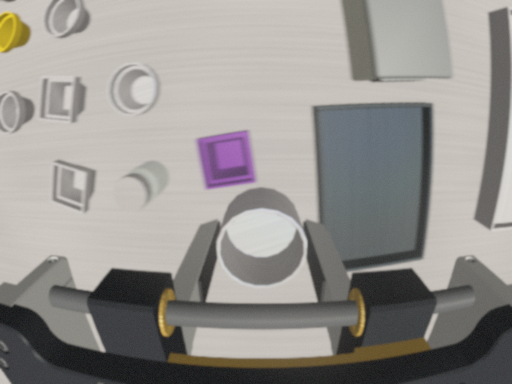

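The cup is held squarely: rim centre at (261,246), as computed, with the tray ahead at (372,185). Placing it.

```bash
python3 -m crank '[[-0.1,1,0,0,0,0,1],[-0.1,1,0,0,0,0,1],[-0.1,1,0,0,0,0,1],[-0.1,1,0,0,0,0,1],[-0.1,1,0,0,0,0,1],[-0.1,1,0,0,0,0,1],[-0.05,0.6,0.5,0,0,0,1],[0,0,1,0,0,0,1]]'
python3 -m crank '[[0,0,1,0,0,0,1],[0,0,1,0,0,0,1],[0,0,1,0,0,0,1],[0,0,0.5,0,0,0,1],[0,0,0.3,0,0,0,1],[0,0,0.3,0,0,0,1],[0,0,0.2,0,0,0,1],[0,0,0.2,0,0,0,1]]'
```

```text
time: 7.28
position: [0.42, -0.3267, 0.1235]
tcp_rot: [3.137, -0.004, -0.004]
force: [-0.2, 0.2, -1.0]
grip_width: 0.0545
time: 7.95
position: [0.4199, -0.3226, 0.0327]
tcp_rot: [3.141, -0.001, -0.0]
force: [0.2, 0.4, -2.0]
grip_width: 0.0546
```

```bash
python3 -m crank '[[0,0,0.15,0,0,0,1],[0,0,0.1,0,0,0,1],[0,0,0,0,0,0,1]]'
python3 -m crank '[[0,0,0,0,0,0,-0.6],[0,0,0,0,0,0,-0.6],[0,0,0,0,0,0,-0.6],[0,0,0,0,0,0,-0.6],[0,0,-1,0,0,0,-0.6],[0,0,-1,0,0,0,-0.6],[0,0,-1,0,0,0,-0.6],[0,0,-1,0,0,0,-0.6]]'
python3 - <<'E'
from h import *;import json
s=json.load(open("pics/w1.json"))
def sq(cs):
    P=np.array([ray("wrist",*c,.046,s)[:2]*1000 for c in cs],np.float32);b=cv2.minAreaRect(P);return np.round(b[0],1),np.round(b[1]),round(b[2],1)
print(sq([(173,164),(211,175),(200,212),(163,203)]),sq([(157,82),(203,84),(197,128),(155,124)]))
s=env.read_state();p,d=optics.read_camera("wrist");cv2.imwrite("pics/w3.png",p[:,:,::-1])
E
```

```text
time: 8.2
position: [0.42, -0.3224, 0.028]
tcp_rot: [3.141, -0.001, 0.0]
force: [1.0, 0.9, -0.4]
grip_width: 0.0543
time: 8.87
position: [0.4192, -0.3223, 0.1083]
tcp_rot: [-3.141, 0.0, -0.0]
force: [0.4, -0.7, -0.1]
grip_width: 0.0754
(array([432.4,  37.9]), array([49., 55.]), 70.9) (array([534.6,  42.8]), array([56., 51.]), 83.9)
```

View pics/w3.png

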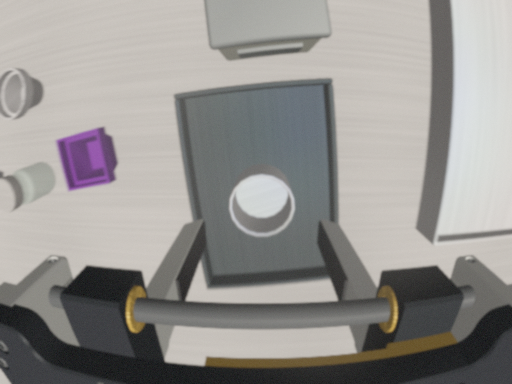

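Straight cup is upright in the tray at (262,203), released. Next is square S2.

```bash
python3 -m crank '[[0,-1,-0.3,0,0,0,-0.6],[0,-1,-0.3,0,0,0,-0.6],[0,-1,-0.3,0,0,0,-0.6],[0,-1,-0.3,0,0,0,-0.6],[0,-1,-0.3,0,0,0,-0.6],[0,-1,-0.3,0,0,0,-0.6],[0,-1,-0.3,0,0,0,-0.6],[0,-1,-0.3,0,0,0,-0.6]]'
python3 -m crank '[[0.1,-1,0,0,0,0,-0.6],[0.1,-1,0,0,0,0,-0.6],[0.1,-1,0,0,0,0,-0.6],[0.1,-1,0,0,0,0,-0.6],[0.1,-1,0,0,0,0,-0.6],[0.1,-1,0,0,0,0,-0.6],[0,-1,0,0,0,0,-0.6],[0,-1,0,0,0,0,-0.6]]'
python3 -m crank '[[0,-1,0,0,0,0,-0.6],[0,-1,0,0,0,0,-0.6],[0,0,0.5,0,0,0.97,-0.6],[0,0,0.5,0,0,0.97,-0.6],[0,0,0.5,0,0,0.97,-0.6],[0,0,1,0,0,0,-0.6],[0,0,1,0,0,0,-0.6],[0,0,0.5,0,0,0,-0.6]]'
python3 - <<'E'
from h import *
s=env.read_state();p,d=optics.read_camera("wrist");cv2.imwrite("pics/w4.png",p[:,:,::-1])
for X in [(.4325,.0385),(.534,.043)]: print(pix("wrist",[*X,.046],s))
E
```

```text
time: 9.58
position: [0.4193, -0.1615, 0.1556]
tcp_rot: [3.142, -0.0, -0.0]
force: [-0.3, 0.5, 1.0]
grip_width: 0.0751
time: 10.25
position: [0.4315, -0.0014, 0.1554]
tcp_rot: [3.142, -0.0, -0.0]
force: [-0.1, 0.1, -1.3]
grip_width: 0.075
time: 10.92
position: [0.4307, 0.0376, 0.0738]
tcp_rot: [3.141, 0.002, -0.291]
force: [-0.0, -0.9, -0.1]
grip_width: 0.075
[258.72314143 213.22417551]
[210.07939435  82.23358204]
```

View pics/w4.png

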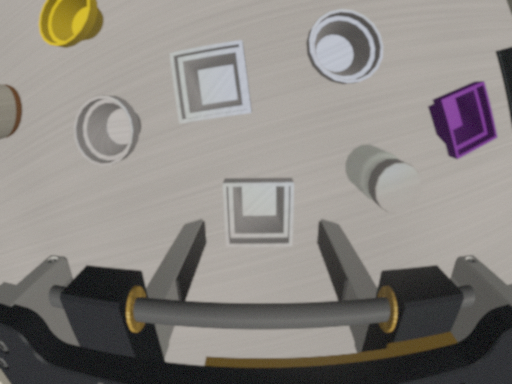

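```bash
python3 -m crank '[[0,0,0.8,0,0,0,-0.6],[0,0,0.8,0,0,0,-0.6],[0,0,0.4,0,0,0,-0.6],[0,0,0,0,0,0,-0.6],[0,0,0,0,0,0,1],[0,0,0,0,0,0,1],[0,0,0,0,0,0,1],[0,0,0,0,0,0,1]]'
python3 -m crank '[[0,0,0,0,0,0,1],[0,0,0,0,0,0,1],[0,0,-0.5,0,0,0,1],[0,0,-1,0,0,0,1],[0,0,-1,0,0,0,1],[0,0,-1,0,0,-0.97,1],[0,0,-1,0,0,-0.97,1],[0,0,-1,0,0,-0.97,1]]'
```

```text
time: 11.63
position: [0.4322, 0.0378, 0.0362]
tcp_rot: [-3.141, -0.002, -0.291]
force: [0.4, 0.4, 0.1]
grip_width: 0.0522
time: 12.3
position: [0.431, 0.0374, 0.1465]
tcp_rot: [3.141, 0.0, 0.005]
force: [1.3, 0.5, -0.5]
grip_width: 0.0516
```

```bash
python3 -m crank '[[0.58,0.98,0,0,0,0,1],[0.58,0.98,0,0,0,0,1],[0.58,0.98,0,0,0,0,1],[0.58,0.98,0,0,0,0,1],[0.58,0.98,0,0,0,0,1],[0.58,0.98,0,0,0,0,1],[0.58,0.98,0,0,0,0,1],[0.58,0.98,0,0,0,0,1]]'
python3 -m crank '[[0.58,0.98,0,0,0,0,1],[0.58,0.98,0,0,0,0,1],[0.58,0.98,0,0,0,0,1],[0.58,0.98,0,0,0,0,1],[0.58,0.98,0,0,0,0,1],[0,0,0.2,0,0,-0.6,1],[0,0,0.5,0,0,-0.6,1],[0,0,1,0,0,0,1]]'
python3 - <<'E'
from h import *
s=env.read_state();print(s["position"],s["tcp_rot"]);p,d=optics.read_camera("wrist");cv2.imwrite("pics/w5.png",p[:,:,::-1])
for y in(.042,.105):
  a=.12;X=np.array([.596,-.321,.0])+[-y*np.sin(a),y*np.cos(a),.085 if y<.1 else .01];print(X,pix("wrist",X,s))
E
```

```text
time: 12.97
position: [0.5242, -0.1202, 0.1454]
tcp_rot: [-3.141, 0.001, -0.0]
force: [0.4, -1.2, -1.9]
grip_width: 0.0518
time: 13.63
position: [0.5835, -0.2184, 0.1127]
tcp_rot: [3.14, -0.003, 0.121]
force: [0.4, -0.1, -1.1]
grip_width: 0.0518
[ 0.58352386 -0.21835067  0.1127288 ] [ 3.14001322 -0.00339486  0.12125225]
[ 0.59097209 -0.27930204  0.085     ] [341.00880802 214.42000695]
[ 0.58343022 -0.21675509  0.01      ] [259.44402127 187.15740343]
```

View pics/w5.png

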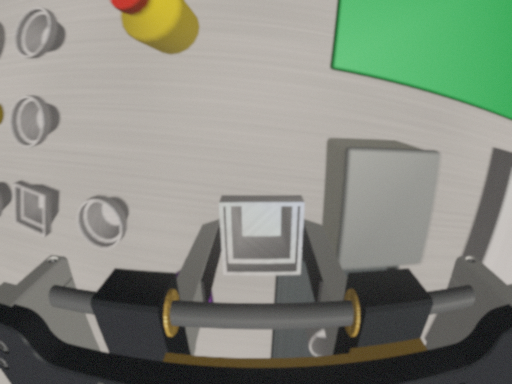

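The square cup is held level and in line with the box. The box's left top edge is at (342,207), as predicted.

```bash
python3 -m crank '[[0,0,1,0,0,0,1],[0,0,1,0,0,0,1],[0,0,1,0,0,0,1],[0,0,0.4,0,0,0,1],[0,0,0.2,0,0,0,1],[0,0,0.1,0,0,0,1],[0,0,0,0,0,0,1],[0,0,0,0,0,0,1]]'
python3 -m crank '[[0,0,0,0,0,0,-0.4],[0,0,0,0,0,0,-0.4],[0,0,0,0,0,0,-0.4],[0,0,0,0,0,0,-0.4],[0,0,-1,0,0,0,-0.4],[0,0,-1,0,0,0,-0.4],[0,0,-1,0,0,0,-0.4],[0,0,-1,0,0,0,-0.4]]'
python3 -m crank '[[0,0,0,0,0,0.6,-0.4],[0,0,-1,0,0,0.6,-0.4],[-0.2,-1,0,0,0,0,-0.6],[-0.2,-1,0,0,0,0,-0.6],[-0.2,-1,0,0,0,0,-0.6],[-0.2,-1,0,0,0,0,-0.6],[-0.2,-1,0,0,0,0,-0.6],[-0.2,-1,0,0,0,0,-0.6]]'
python3 - <<'E'
from h import *
s=env.read_state();p,d=optics.read_camera("wrist");cv2.imwrite("pics/w6.png",p[:,:,::-1])
import json;json.dump({k:np.array(s[k]).tolist() for k in("position","tcp_rot")},open("pics/w6.json","w"))
for X in [(.534,.043),(.5833,-.218),(.533,-.0565)]: print(pix("wrist",[*X,.046],s))
E
```

```text
time: 14.35
position: [0.583, -0.2175, 0.0385]
tcp_rot: [3.141, -0.002, 0.12]
force: [0.2, -0.5, -1.2]
grip_width: 0.0518
time: 15.02
position: [0.5821, -0.2172, 0.1184]
tcp_rot: [-3.142, 0.0, 0.12]
force: [0.6, 0.0, -0.1]
grip_width: 0.0661
time: 15.68
position: [0.5581, -0.0963, 0.1377]
tcp_rot: [-3.142, -0.0, -0.0]
force: [0.6, 0.2, -0.1]
grip_width: 0.0752
[128.50185488 212.06682015]
[384.14559542 165.64729302]
[220.76430656 214.50766463]
```

View pics/w6.png

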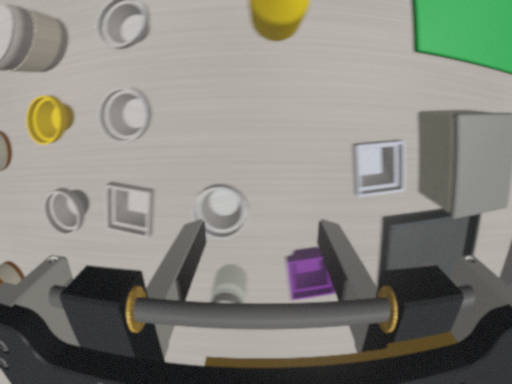

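```bash
python3 -m crank '[[-0.17,-1,0,0,0,0,-0.5],[-0.17,-1,0,0,0,0,-0.5],[-0.17,-1,0,0,0,0,-0.5],[-0.17,-1,0,0,0,0,-0.5],[-0.17,-1,0,0,0,0,-0.5],[-0.17,-1,0,0,0,0,-0.5],[-0.16,-0.97,0,0,0,0,-0.5],[0,0,0.5,0,0,0.75,-0.5]]'
python3 -m crank '[[0,0,0.5,0,0,0.75,-0.5],[0,0,1,0,0,0,-0.5],[0,0,1,0,0,0,-0.5],[0,0,1,0,0,0,-0.5],[0,0,0.8,0,0,0,-0.5],[0,0,0.3,0,0,0,-0.5],[0,0,0,0,0,0,-0.5],[0,0,0,0,0,0,-0.5]]'
python3 -m crank '[[0,0,0,0,0,0,1],[0,0,0,0,0,0,1],[0,0,0,0,0,0,1],[0,0,0,0,0,0,1],[0,0,0,0,0,0,1],[0,0,0,0,0,0,1]]'
python3 -m crank '[[0,0,-0.5,0,0,0,1],[0,0,-1,0,0,0,1],[0,0,-1,0,0,0,1],[0,0,-1,0,0,0,1],[0,0,-1,0,0,0,1],[0,0,-1,0,0,-0.75,1],[0,0,0,0,0,-0.75,1],[0,0,0,0,0,0,1]]'
```

```text
time: 16.4
position: [0.5355, 0.0473, 0.1289]
tcp_rot: [-3.138, -0.003, -0.07]
force: [0.2, 1.1, -0.7]
grip_width: 0.0704
time: 17.07
position: [0.5351, 0.042, 0.0358]
tcp_rot: [-3.142, -0.0, -0.15]
force: [-0.2, 0.4, 1.1]
grip_width: 0.0708
time: 17.57
position: [0.5354, 0.0425, 0.0364]
tcp_rot: [-3.141, -0.002, -0.15]
force: [-0.5, 0.6, 6.5]
grip_width: 0.0515
time: 18.23
position: [0.5354, 0.0422, 0.1472]
tcp_rot: [-3.141, -0.003, 0.002]
force: [0.8, -0.2, -1.5]
grip_width: 0.0519
```

```bash
python3 -m crank '[[0.18,1,0,0,0,0,1],[0.18,1,0,0,0,0,1],[0.18,1,0,0,0,0,1],[0.18,1,0,0,0,0,1],[0.18,1,0,0,0,0,1],[0.18,1,0,0,0,0,1],[0.18,1,0,0,0,0,1],[0.18,1,0,0,0,0,1]]'
python3 -m crank '[[0.18,1,0,0,0,0,1],[0.18,1,0,0,0,0,1],[0.18,1,0,0,0,0,1],[0.18,1,0,0,0,0,1],[0.18,0.97,0,0,0,0,1],[0,0,0.2,0,0,-0.6,1],[0,0,0.5,0,0,-0.6,1],[0,0,0.8,0,0,0,1]]'
python3 -m crank '[[0,0,0,0,0,0,1],[0,0,0,0,0,0,1]]'
python3 - <<'E'
from h import *
s=env.read_state();print(s["position"]);p,d=optics.read_camera("wrist");cv2.imwrite("pics/w7.png",cv2.resize(p[150:330,130:400,::-1],None,fx=2.5,fy=2.5))
E
```

```text
time: 18.9
position: [0.5626, -0.1187, 0.1448]
tcp_rot: [-3.141, 0.002, -0.003]
force: [-0.2, -0.1, -0.3]
grip_width: 0.0517
time: 19.57
position: [0.5816, -0.2181, 0.1157]
tcp_rot: [3.141, -0.001, 0.119]
force: [0.2, -0.2, -1.6]
grip_width: 0.0518
time: 19.73
position: [0.5801, -0.2168, 0.1143]
tcp_rot: [-3.14, 0.003, 0.118]
force: [0.4, -0.4, -1.0]
grip_width: 0.0518
[ 0.5800614  -0.21683297  0.11434618]
```

View pics/w7.png

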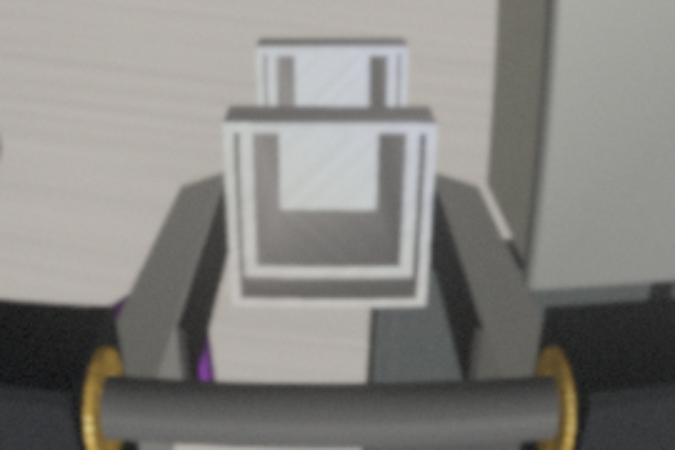

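The lower square shows directly under the held one at crop (332,75), with sides parallel. I nudge x by 2 mm and lower.

```bash
python3 -m crank '[[0.1,0,0.5,0,0,0,1],[0,0,0.8,0,0,0,1],[0,0,0.7,0,0,0,1],[0,0,0.5,0,0,0,1],[0,0,0.4,0,0,0,1],[0,0,0,0,0,0,1],[0,0,0,0,0,0,1]]'
python3 -m crank '[[0,0,0.15,0,0,0,1],[0,0,0,0,0,0,1]]'
```

```text
time: 20.37
position: [0.5835, -0.217, 0.0574]
tcp_rot: [-3.142, 0.0, 0.12]
force: [0.4, 0.7, -1.0]
grip_width: 0.0521
time: 20.53
position: [0.5836, -0.2172, 0.0548]
tcp_rot: [3.141, -0.0, 0.12]
force: [0.0, -0.9, -0.7]
grip_width: 0.0516
```

```bash
python3 -m crank '[[0,0,0.15,0,0,0,1],[0,0,0.1,0,0,0,1],[0,0,0,0,0,0,1]]'
python3 -m crank '[[0,0,0,0,0,0,-0.4],[0,0,0,0,0,0,-0.4],[0,0,0,0,0,0,-0.4],[0,0,0,0,0,0,-0.4],[0,0,-1,0,0,0,-0.4],[0,0,-1,0,0,0,-0.4],[0,0,-1,0,0,0.6,-0.4],[0,0,-1,0,0,0.6,-0.4]]'
python3 -m crank '[[-0.3,-1,-0.3,0,0,0,-0.6],[-0.3,-1,0,0,0,0,-0.6],[-0.3,-1,0,0,0,0,-0.6],[-0.3,-1,0,0,0,0,-0.6],[-0.3,-1,0,0,0,0,-0.6],[-0.3,-1,0,0,0,0,-0.6],[-0.3,-1,0,0,0,0,-0.6],[-0.3,-1,0,0,0,0,-0.6]]'
cat > det.py <<'E'
from h import *
def top(name):
    p,d=optics.read_camera("top");cv2.imwrite(name,p[:,:,::-1])
    c=optics.calibration("top");v,u=np.mgrid[:384,:512]
    W=(np.stack([(u-c["cx"])/c["fx"]*d,(v-c["cy"])/c["fy"]*d,d],-1)-c["t"])@np.array(c["R"])
    z=W[...,2];m=((z>.02)&(d>0)).astype(np.uint8);m[:100]=0;m[290:]=0;m[:,:120]=0;m[:,430:]=0
    n,l,st,ce=cv2.connectedComponentsWithStats(m)
    for i in range(1,n):
        k=l==i;h=np.percentile(z[k],90)
        if st[i,4]<60 or h>.16: continue
        q=W[k&(z>h-.012)][:,:2]*1000;b,wh,a=cv2.minAreaRect(q.astype(np.float32))
        print(np.round(ce[i]),st[i,4],"h%.3f"%h,np.round(b),np.round(wh),round(a))
if __name__=="__main__":
    import sys;top(sys.argv[1])
E
python3 det.py pics/top2.png; python3 - <<'E'
from h import *
s=env.read_state();print(s["position"]);p,d=optics.read_camera("wrist");cv2.imwrite("pics/w8.png",p[:,:,::-1])
for X in [(.533,-.0565),(.531,.133)]: print(pix("wrist",[*X,.046],s))
E
```

```text
time: 20.78
position: [0.5832, -0.2174, 0.0504]
tcp_rot: [3.141, 0.0, 0.12]
force: [-2.3, -0.8, 6.2]
grip_width: 0.0517
time: 21.45
position: [0.5834, -0.2169, 0.1301]
tcp_rot: [-3.141, 0.0, -0.003]
force: [0.2, 0.2, 0.1]
grip_width: 0.0656
time: 22.12
position: [0.5353, -0.056, 0.1355]
tcp_rot: [-3.141, -0.0, -0.0]
force: [-0.5, -0.5, 0.2]
grip_width: 0.0752
[201. 127.] 692 h0.103 [735. 170.] [65. 66.] 1
[305. 128.] 356 h0.120 [ 731. -112.] [23. 23.] 87
[249. 129.] 192 h0.048 [730.  41.] [54. 52.] 1
[210. 162.] 198 h0.047 [640. 145.] [55. 54.] 25
[249. 164.] 186 h0.047 [636.  39.] [52. 55.] 90
[384. 177.] 1441 h0.089 [ 597. -322.] [104.  85.] 7
[160. 175.] 470 h0.093 [606. 282.] [53. 50.] 44
[344. 183.] 406 h0.060 [ 582. -217.] [53. 53.] 6
[213. 202.] 186 h0.048 [531. 136.] [55. 52.] 90
[385. 242.] 705 h0.046 [ 472. -344.] [171.  90.] 52
[142. 254.] 497 h0.093 [392. 329.] [50. 52.] 1
[ 0.53378014 -0.05053576  0.13529179]
[267.73542442 191.56774281]
[ 90.11070282 191.94766749]
```

View pics/w8.png

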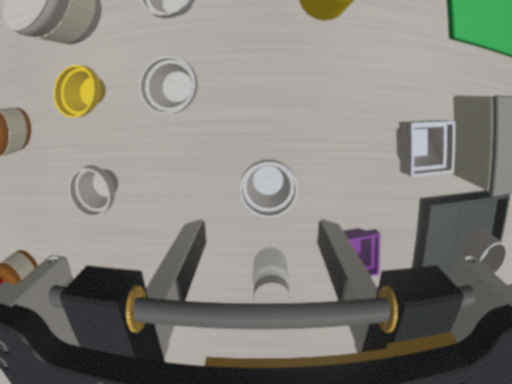

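The square stack is at (582,-217), 60 mm high: nested and on its spot. Round C is centred in the jaws at (268,188).

```bash
python3 -m crank '[[0,0,1,0,0,0,-0.5],[0,0,1,0,0,0,-0.5],[0,0,1,0,0,0,-0.5],[0,0,1,0,0,0,-0.5],[0,0,0.7,0,0,0,-0.5],[0,0,0.3,0,0,0,-0.5],[0,0,0,0,0,0,-0.5],[0,0,0,0,0,0,-0.5]]'
python3 -m crank '[[0,0,0,0,0,0,1],[0,0,0,0,0,0,1],[0,0,0,0,0,0,1],[0,0,0,0,0,0,1],[0,0,0,0,0,0,1]]'
python3 -m crank '[[0,0,-0.5,0,0,0,1],[0,0,-1,0,0,0,1],[0,0,-1,0,0,0,1],[0,0,-1,0,0,0,1],[0,0,-1,0,0,0,1],[0,0,-1,0,0,0,1],[-0.1,-1,0,0,0,0,1],[-0.1,-1,0,0,0,0,1]]'
python3 -m crank '[[-0.1,-1,0,0,0,0,1],[-0.1,-1,0,0,0,0,1],[-0.1,-1,0,0,0,0,1],[-0.1,-1,0,0,0,0,1],[-0.1,-1,0,0,0,0,1],[-0.1,-1,0,0,0,0,1],[-0.1,-1,0,0,0,0,1],[-0.1,-1,0,0,0,0,1]]'
python3 -m crank '[[-0.1,-1,0,0,0,0,1],[-0.1,-1,0,0,0,0,1],[-0.1,-1,0,0,0,0,1],[-0.1,-1,0,0,0,0,1],[-0.1,-1,0,0,0,0,1],[-0.1,-1,0,0,0,0,1],[-0.1,-1,0,0,0,0,1],[-0.1,-1,0,0,0,0,1]]'
python3 -m crank '[[0,-0.1,0,0,0,0,1],[0,0,0,0,0,0,1],[0,0,0,0,0,0,1]]'
```

```text
time: 22.88
position: [0.5359, -0.0577, 0.0357]
tcp_rot: [3.141, -0.0, -0.001]
force: [0.2, 0.5, 0.3]
grip_width: 0.0703
time: 23.3
position: [0.5362, -0.057, 0.0364]
tcp_rot: [3.141, -0.002, -0.0]
force: [0.0, -0.5, 6.6]
grip_width: 0.055
time: 23.97
position: [0.5323, -0.0179, 0.1475]
tcp_rot: [3.141, -0.003, -0.003]
force: [0.2, 0.4, -0.8]
grip_width: 0.0555
time: 24.63
position: [0.515, 0.1439, 0.146]
tcp_rot: [3.142, 0.0, -0.0]
force: [0.7, 0.0, -1.1]
grip_width: 0.0551
time: 25.3
position: [0.499, 0.3039, 0.1459]
tcp_rot: [3.141, 0.0, -0.0]
force: [0.5, 0.8, -1.1]
grip_width: 0.055
time: 25.55
position: [0.4996, 0.3037, 0.1456]
tcp_rot: [3.14, 0.0, -0.001]
force: [-0.5, -0.7, -1.4]
grip_width: 0.055
```

```bash
python3 -m crank '[[0,0,1,0,0,0,1],[0,0,1,0,0,0,1],[0,0,1,0,0,0,1],[0,0,1,0,0,0,1],[0,0,0.8,0,0,0,1],[0,0,0.4,0,0,0,1],[0,0,0.2,0,0,0,1],[0,0,0,0,0,0,1]]'
python3 -m crank '[[0,0,0,0,0,0,-0.5],[0,0,0,0,0,0,-0.5],[0,0,0,0,0,0,-0.5],[0,0,0,0,0,0,-0.5],[0,0,-1,0,0,0,-0.5],[0,0,-1,0,0,0,-0.5],[0,0,-1,0,0,0,-0.5],[0,0,-1,0,0,0,-0.5]]'
python3 -m crank '[[0.18,1,-0.5,0,0,0,-0.5],[0.18,1,-0.5,0,0,0,-0.5],[0.18,1,0,0,0,0,-0.5],[0.18,1,0,0,0,0,-0.5],[0.18,1,0,0,0,0,-0.5],[0.18,1,0,0,0,0,-0.5],[0.18,1,0,0,0,0,-0.5],[0.18,1,0,0,0,0,-0.5]]'
python3 -m crank '[[0.14,0.58,0,0,0,0,-0.5],[0,0,0.5,0,0,0,-0.5],[0,0,0,0,0,0,-0.5],[0,0,0,0,0,0,-0.5]]'
python3 det.py pics/top3.png;python3 - <<'E'
from h import *
s=env.read_state();print(s["position"]);p,d=optics.read_camera("wrist");cv2.imwrite("pics/w9.png",p[:,:,::-1])
for X in [(.531,.133),(.4995,.3045)]: print(pix("wrist",[*X,.046],s))
E
```

```text
time: 26.22
position: [0.4998, 0.3036, 0.0374]
tcp_rot: [3.14, 0.0, -0.002]
force: [0.4, 0.2, -0.4]
grip_width: 0.0552
time: 26.88
position: [0.4995, 0.3051, 0.1187]
tcp_rot: [-3.141, -0.0, -0.0]
force: [0.3, 1.1, 0.6]
grip_width: 0.0705
time: 27.55
position: [0.5286, 0.1442, 0.138]
tcp_rot: [-3.141, -0.001, 0.0]
force: [0.4, 0.1, -0.1]
grip_width: 0.0704
time: 27.88
position: [0.5302, 0.135, 0.1267]
tcp_rot: [-3.141, 0.002, 0.001]
force: [-0.1, -0.8, -0.5]
grip_width: 0.0704
[201. 127.] 693 h0.103 [735. 170.] [66. 66.] 88
[305. 128.] 356 h0.121 [ 732. -112.] [23. 22.] 86
[248. 128.] 192 h0.048 [731.  41.] [53. 54.] 88
[250. 164.] 185 h0.047 [636.  39.] [52. 55.] 90
[384. 177.] 1441 h0.089 [ 597. -322.] [104.  87.] 7
[344. 183.] 402 h0.060 [ 582. -216.] [53. 53.] 7
[385. 243.] 712 h0.046 [ 420. -321.] [195. 137.] 6
[321. 229.] 230 h0.049 [ 458. -153.] [52. 54.] 9
[286. 239.] 172 h0.079 [432. -59.] [34. 32.] 90
[142. 254.] 494 h0.093 [391. 329.] [53. 50.] 90
[0.53045654 0.13523952 0.12699074]
[263.57312954 192.92161845]
[101.14518839 220.52615525]
```

View pics/w9.png

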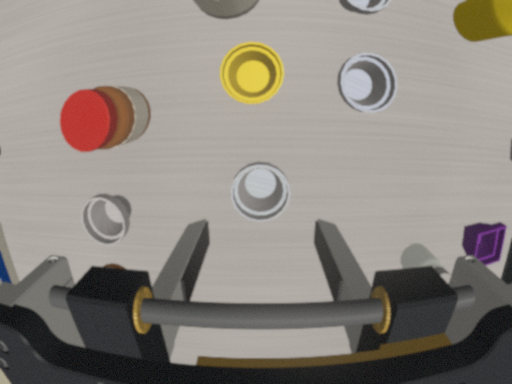

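D is centred in the jaws at (260,191), and the first round cup stands at (108,218). Picking D.

```bash
python3 -m crank '[[0.1,0,1,0,0,0,-0.5],[0,0,1,0,0,0,-0.5],[0,0,1,0,0,0,-0.5],[0,0,1,0,0,0,-0.5],[0,0,0.4,0,0,0,-0.5],[0,0,0.15,0,0,0,-0.5],[0,0,0,0,0,0,-0.5],[0,0,0,0,0,0,-0.5]]'
python3 -m crank '[[0,0,0,0,0,0,1],[0,0,0,0,0,0,1],[0,0,0,0,0,0,1],[0,0,0,0,0,0,1],[0,0,0,0,0,0,1]]'
python3 -m crank '[[0,0,-0.5,0,0,0,1],[0,0,-1,0,0,0,1],[0,0,-1,0,0,0,1],[0,0,-1,0,0,0,1],[0,0,-1,0,0,0,1],[0,0,-1,0,0,0,1],[-0.2,-1,0,0,0,0,1],[-0.2,-1,0,0,0,0,1]]'
python3 -m crank '[[-0.2,-1,0,0,0,0,1],[-0.2,-1,0,0,0,0,1],[-0.2,-1,0,0,0,0,1],[-0.2,-1,0,0,0,0,1],[-0.2,-1,0,0,0,0,1],[-0.2,-1,0,0,0,0,1],[-0.2,-0.5,0,0,0,0,1],[0,0,0,0,0,0,1]]'
python3 -m crank '[[0,0,0,0,0,0,1],[0,0,0,0,0,0,1]]'
```

```text
time: 28.65
position: [0.5337, 0.134, 0.0372]
tcp_rot: [-3.141, -0.001, 0.0]
force: [-0.5, -0.5, 0.0]
grip_width: 0.0703
time: 29.07
position: [0.5341, 0.1341, 0.0374]
tcp_rot: [-3.141, -0.002, -0.0]
force: [-0.3, 1.1, 7.7]
grip_width: 0.0543
time: 29.73
position: [0.526, 0.1722, 0.1484]
tcp_rot: [3.141, -0.003, -0.004]
force: [-0.4, 1.1, -1.2]
grip_width: 0.0543
time: 30.4
position: [0.4954, 0.3062, 0.1465]
tcp_rot: [-3.141, 0.001, 0.004]
force: [-0.1, -0.1, -1.4]
grip_width: 0.0544
time: 30.57
position: [0.4976, 0.3014, 0.1466]
tcp_rot: [3.14, -0.0, -0.002]
force: [0.8, -1.4, 0.0]
grip_width: 0.0544
```

```bash
python3 -m crank '[[0.1,0,1,0,0,0,1],[0,0,1,0,0,0,1],[0,0,0.8,0,0,0,1],[0,0,0.6,0,0,0,1],[0,0,0.5,0,0,0,1],[0,0,0.4,0,0,0,1],[0,0,0.2,0,0,0,1],[0,0,0,0,0,0,1]]'
python3 -m crank '[[0,0,0.15,0,0,0,1],[0,0,0.1,0,0,0,1],[0,0,0,0,0,0,1]]'
```

```text
time: 31.23
position: [0.4993, 0.3031, 0.056]
tcp_rot: [3.141, 0.0, -0.001]
force: [1.1, -0.2, -1.2]
grip_width: 0.0545
time: 31.48
position: [0.4997, 0.3037, 0.0518]
tcp_rot: [-3.141, -0.001, -0.0]
force: [0.1, 0.5, -0.8]
grip_width: 0.0545
```

```bash
python3 -m crank '[[0,0,0,0,0,0,-0.5],[0,0,0,0,0,0,-0.5],[0,0,0,0,0,0,-0.5],[0,0,0,0,0,0,-0.5],[0,0,-1,0,0,0,-0.5],[0,0,-1,0,0,0,-0.5],[0,0,-1,0,0,0,-0.5],[0,0,-1,0,0,0,-0.5]]'
python3 -m crank '[[0.5,1,0,0,0,0,-0.5],[0.5,1,0,0,0,0,-0.5],[0.5,1,0,0,0,0,-0.5],[0.5,1,0,0,0,0,-0.5],[0.5,1,0,0,0,0,-0.5],[0.5,1,0,0,0,0,-0.5],[0.5,1,0,0,0,0,-0.5],[0.5,1,0,0,0,0,-0.5]]'
python3 -m crank '[[0.5,1,0,0,0,0,-0.5],[0.5,1,0,0,0,0,-0.5],[0.5,1,0,0,0,0,-0.5],[0.5,1,0,0,0,0,-0.5],[0.5,1,0,0,0,0,-0.5],[0.25,0.3,0,0,0,0,-0.5],[0,0,0,0,0,0,-0.5],[0,0,0,0,0,0,-0.5]]'
python3 det.py pics/top4.png;python3 - <<'E'
from h import *
s=env.read_state();print(s["position"]);p,d=optics.read_camera("wrist");cv2.imwrite("pics/w10.png",p[:,:,::-1])
for X in [(.633,.0375),(.730,.0385)]: print(pix("wrist",[*X,.046],s))
E
```

```text
time: 32.15
position: [0.4989, 0.3033, 0.1323]
tcp_rot: [3.141, 0.0, -0.0]
force: [0.8, 0.8, -0.7]
grip_width: 0.0704
time: 32.82
position: [0.5794, 0.1424, 0.1316]
tcp_rot: [-3.142, 0.0, -0.0]
force: [-0.6, 0.4, -0.1]
grip_width: 0.0706
time: 33.48
position: [0.6337, 0.0384, 0.1313]
tcp_rot: [-3.141, 0.001, -0.0]
force: [-0.8, 1.1, 0.4]
grip_width: 0.0704
[305. 128.] 356 h0.121 [ 732. -112.] [24. 22.] 89
[384. 177.] 1435 h0.089 [ 597. -322.] [104.  85.] 7
[160. 175.] 467 h0.093 [606. 282.] [51. 51.] 5
[344. 183.] 407 h0.061 [ 582. -216.] [53. 53.] 6
[152. 215.] 343 h0.060 [496. 303.] [54. 55.] 12
[385. 243.] 702 h0.045 [ 420. -321.] [197. 137.] 5
[321. 229.] 228 h0.048 [ 458. -153.] [52. 53.] 9
[142. 254.] 494 h0.093 [391. 329.] [52. 50.] 88
[0.63336049 0.03943508 0.13130314]
[263.2760583  192.46259137]
[262.40502831  86.49458772]
```

View pics/w10.png

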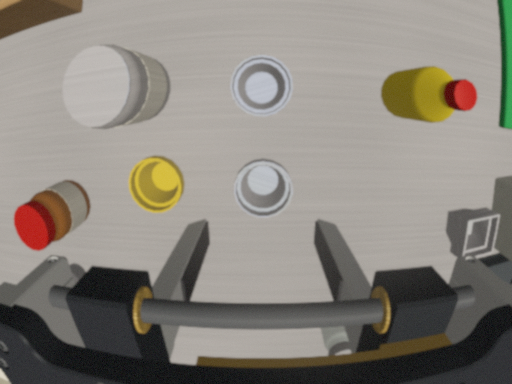

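The stack stands 60 mm high near (497,303), so D is nested. B is centred in the jaws at (263,187) and A at (262,85). Picking B.

```bash
python3 -m crank '[[0.15,0,1,0,0,0,-0.5],[0,0,1,0,0,0,-0.5],[0,0,1,0,0,0,-0.5],[0,0,1,0,0,0,-0.5],[0,0,0.5,0,0,0,-0.5],[0,0,0.25,0,0,0,-0.5],[0,0,0,0,0,0,-0.5],[0,0,0,0,0,0,-0.5]]'
python3 -m crank '[[0,0,0,0,0,0,1],[0,0,0,0,0,0,1],[0,0,0,0,0,0,1],[0,0,0,0,0,0,1],[0,0,0,0,0,0,1]]'
python3 -m crank '[[0,0,-0.5,0,0,0,1],[0,0,-1,0,0,0,1],[0,0,-1,0,0,0,1],[0,0,-1,0,0,0,1],[0,0,-1,0,0,0,1],[0,0,-1,0,0,0,1],[0,0,-0.5,0,0,0,1],[-0.5,-1,0,0,0,0,1]]'
python3 -m crank '[[-0.5,-1,0,0,0,0,1],[-0.5,-1,0,0,0,0,1],[-0.5,-1,0,0,0,0,1],[-0.5,-1,0,0,0,0,1],[-0.5,-1,0,0,0,0,1],[-0.5,-1,0,0,0,0,1],[-0.5,-1,0,0,0,0,1],[-0.5,-1,0,0,0,0,1]]'
python3 -m crank '[[-0.5,-1,0,0,0,0,1],[-0.5,-1,0,0,0,0,1],[-0.5,-1,0,0,0,0,1],[-0.5,-1,0,0,0,0,1],[-0.35,-0.3,0,0,0,0,1],[0,0,0,0,0,0,1],[0,0,0,0,0,0,1],[0,0,0,0,0,0,1]]'
```

```text
time: 34.25
position: [0.6375, 0.038, 0.0371]
tcp_rot: [-3.141, -0.001, 0.0]
force: [-0.1, -0.1, 0.7]
grip_width: 0.0711
time: 34.67
position: [0.6378, 0.0376, 0.0375]
tcp_rot: [-3.141, -0.002, -0.0]
force: [-0.2, 1.6, 5.7]
grip_width: 0.0544
time: 35.33
position: [0.6306, 0.0517, 0.1596]
tcp_rot: [3.138, -0.007, -0.007]
force: [0.5, 0.1, -0.0]
grip_width: 0.0545
time: 36.0
position: [0.5461, 0.2181, 0.1562]
tcp_rot: [3.141, 0.001, -0.0]
force: [-0.6, 0.1, -0.2]
grip_width: 0.0542
time: 36.67
position: [0.5011, 0.3014, 0.1565]
tcp_rot: [3.14, -0.001, -0.002]
force: [0.1, 1.0, -1.1]
grip_width: 0.0546
```

```bash
python3 -m crank '[[0,0,1,0,0,0,1],[0,0,1,0,0,0,1],[0,0,0.8,0,0,0,1],[0,0,0.6,0,0,0,1],[0,0,0.5,0,0,0,1],[0,0,0.3,0,0,0,1],[0,0,0.1,0,0,0,1],[0,0,0,0,0,0,1]]'
python3 -m crank '[[0,0,0.1,0,0,0,1],[0,0,0.1,0,0,0,1],[0,0,0,0,0,0,1]]'
```

```text
time: 37.33
position: [0.5005, 0.3028, 0.0703]
tcp_rot: [3.141, 0.0, -0.001]
force: [-0.2, 0.1, -1.1]
grip_width: 0.0542
time: 37.58
position: [0.5001, 0.3036, 0.0667]
tcp_rot: [-3.141, -0.0, -0.0]
force: [0.8, -0.4, -0.7]
grip_width: 0.0545
```

```bash
python3 -m crank '[[0,0,0.05,0,0,0,-0.5],[0,0,0,0,0,0,-0.5],[0,0,0,0,0,0,-0.5],[0,0,0,0,0,0,-0.5],[0,0,-1,0,0,0,-0.5],[0,0,-1,0,0,0,-0.5],[0,0,-1,0,0,0,-0.5],[0,0,-1,0,0,0,-0.5]]'
python3 -m crank '[[0.88,1,0,0,0,0,-0.5],[0.88,1,0,0,0,0,-0.5],[0.88,1,0,0,0,0,-0.5],[0.88,1,0,0,0,0,-0.5],[0.88,1,0,0,0,0,-0.5],[0.88,1,0,0,0,0,-0.5],[0.88,1,0,0,0,0,-0.5],[0.88,1,0,0,0,0,-0.5]]'
python3 -m crank '[[0.88,1,0,0,0,0,-0.5],[0.88,1,0,0,0,0,-0.5],[0.88,1,0,0,0,0,-0.5],[0.88,1,0,0,0,0,-0.5],[0.88,1,0,0,0,0,-0.5],[0.15,0.2,0,0,0,0,-0.5],[0,0,0,0,0,0,-0.5],[0,0,0,0,0,0,-0.5]]'
python3 det.py pics/top5.png;python3 - <<'E'
from h import *
s=env.read_state();print(s["position"]);p,d=optics.read_camera("wrist");cv2.imwrite("pics/w11.png",p[:,:,::-1])
for X in [(.730,.0385),(.733,.0395)]: print(pix("wrist",[*X,.046],s))
E
```

```text
time: 38.25
position: [0.5001, 0.3033, 0.1464]
tcp_rot: [3.141, 0.0, -0.0]
force: [0.1, 1.0, 0.2]
grip_width: 0.0706
time: 38.92
position: [0.6417, 0.1423, 0.1456]
tcp_rot: [-3.142, -0.0, -0.0]
force: [-0.0, 0.7, 0.0]
grip_width: 0.0704
time: 39.58
position: [0.7313, 0.0401, 0.1451]
tcp_rot: [-3.141, 0.001, -0.0]
force: [-0.9, 0.4, -0.2]
grip_width: 0.0707
[305. 128.] 357 h0.121 [ 732. -112.] [22. 24.] 3
[384. 177.] 1448 h0.089 [ 596. -322.] [104.  86.] 7
[160. 175.] 470 h0.093 [606. 282.] [51. 50.] 45
[344. 183.] 404 h0.060 [ 582. -216.] [53. 53.] 7
[151. 215.] 398 h0.074 [497. 303.] [53. 56.] 0
[385. 243.] 712 h0.046 [ 423. -321.] [185. 138.] 3
[321. 229.] 233 h0.048 [ 458. -153.] [52. 53.] 9
[286. 239.] 174 h0.078 [432. -59.] [34. 32.] 90
[142. 254.] 492 h0.093 [391. 329.] [50. 52.] 0
[0.73101009 0.04124028 0.145266  ]
[264.03511628 188.80816753]
[263.02209993 185.86463997]
```

View pics/w11.png

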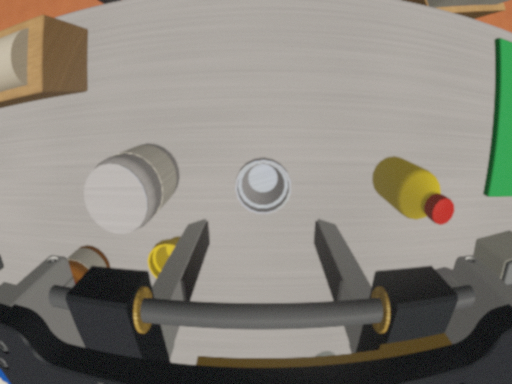

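Three round cups are nested (74 mm high). A is at (263,185), between the jaws. Picking it.

```bash
python3 -m crank '[[0.08,0,1,0,0,0,-0.5],[0,0,1,0,0,0,-0.5],[0,0,1,0,0,0,-0.5],[0,0,1,0,0,0,-0.5],[0,0,0.8,0,0,0,-0.5],[0,0,0.4,0,0,0,-0.5],[0,0,0.2,0,0,0,-0.5],[0,0,0,0,0,0,-0.5]]'
python3 -m crank '[[0,0,0,0,0,0,1],[0,0,0,0,0,0,1],[0,0,0,0,0,0,1],[0,0,0,0,0,0,1],[0,0,0,0,0,0,1]]'
python3 -m crank '[[0,0,-0.5,0,0,0,1],[0,0,-1,0,0,0,1],[0,0,-1,0,0,0,1],[0,0,-1,0,0,0,1],[0,0,-1,0,0,0,1],[0,0,-1,0,0,0,1],[0,0,-1,0,0,0,1],[-0.88,-1,0,0,0,0,1]]'
python3 -m crank '[[-0.88,-1,0,0,0,0,1],[-0.88,-1,0,0,0,0,1],[-0.88,-1,0,0,0,0,1],[-0.88,-1,0,0,0,0,1],[-0.88,-1,0,0,0,0,1],[-0.88,-1,0,0,0,0,1],[-0.88,-1,0,0,0,0,1],[-0.88,-1,0,0,0,0,1]]'
python3 -m crank '[[-0.88,-1,0,0,0,0,1],[-0.88,-1,0,0,0,0,1],[-0.88,-1,0,0,0,0,1],[-0.88,-1,0,0,0,0,1],[-0.2,-0.2,0,0,0,0,1],[0,0,0,0,0,0,1],[0,0,0,0,0,0,1],[0,0,0,0,0,0,1]]'
```

```text
time: 40.35
position: [0.7329, 0.0405, 0.0371]
tcp_rot: [-3.141, 0.001, 0.001]
force: [-0.4, 0.9, -0.6]
grip_width: 0.0707
time: 40.77
position: [0.7344, 0.0395, 0.0388]
tcp_rot: [-3.141, -0.002, -0.0]
force: [-0.2, 0.4, 4.9]
grip_width: 0.0541
time: 41.43
position: [0.7212, 0.0527, 0.1726]
tcp_rot: [3.137, -0.011, -0.007]
force: [1.0, -1.1, 0.3]
grip_width: 0.0544
time: 42.1
position: [0.574, 0.22, 0.168]
tcp_rot: [3.142, 0.0, -0.0]
force: [-0.0, 1.0, -0.9]
grip_width: 0.0543
time: 42.77
position: [0.5022, 0.3016, 0.1677]
tcp_rot: [3.141, -0.001, -0.003]
force: [0.4, -0.6, -1.2]
grip_width: 0.0544
```

```bash
python3 -m crank '[[-0.05,0,1,0,0,0,1],[0,0,1,0,0,0,1],[0,0,0.8,0,0,0,1],[0,0,0.6,0,0,0,1],[0,0,0.4,0,0,0,1],[0,0,0.25,0,0,0,1],[0,0,0.05,0,0,0,1],[0,0,0,0,0,0,1]]'
python3 -m crank '[[0,0,0.1,0,0,0,1],[0,0,0.1,0,0,0,1],[0,0,0.05,0,0,0,1],[0,0,0,0,0,0,1]]'
```

```text
time: 43.43
position: [0.5004, 0.303, 0.0856]
tcp_rot: [3.142, -0.0, -0.001]
force: [0.9, 0.0, -0.7]
grip_width: 0.0549
time: 43.77
position: [0.5001, 0.3035, 0.0809]
tcp_rot: [-3.141, -0.001, -0.0]
force: [-0.3, 0.1, -0.4]
grip_width: 0.0544
```

Release, retreat up and toward the open area, then check everything with the top and scene cameras.

```bash
python3 -m crank '[[0,0,0.03,0,0,0,-0.5],[0,0,0,0,0,0,-0.5],[0,0,0,0,0,0,-0.5],[0,0,0,0,0,0,-0.5],[0,0,-1,0,0,0,-0.5],[0,0,-1,0,0,0,-0.5],[0,0,-1,0,0,0,-0.5],[0,0,-1,0,0,0,-0.5]]'
python3 -m crank '[[0,1,0,0,0,0,-0.5],[0,1,0,0,0,0,-0.5],[0,1,0,0,0,0,-0.5],[0,1,0,0,0,0,-0.5],[0,1,0,0,0,0,-0.5],[0,1,0,0,0,0,-0.5],[0,1,0,0,0,0,-0.5],[0,1,0,0,0,0,-0.5]]'
python3 det.py pics/top6.png
python3 - <<'E'
from h import *
p,d=optics.read_camera("scene");t=cv2.imread("pics/top6.png")
a=cv2.resize(p[90:290,80:440,::-1],(720,400));b=cv2.resize(t[150:280,120:420],(450,195))
im=np.zeros((595,720,3),np.uint8);im[:400]=a;im[400:,:450]=b;cv2.imwrite("pics/final.png",im)
s=env.read_state();print(s["position"],s["force"])
E
```

```text
time: 44.43
position: [0.4996, 0.3033, 0.1607]
tcp_rot: [3.141, 0.0, -0.0]
force: [0.5, 0.6, -0.7]
grip_width: 0.0702
time: 45.1
position: [0.4996, 0.1425, 0.16]
tcp_rot: [-3.142, -0.0, -0.0]
force: [0.4, -0.1, -1.3]
grip_width: 0.0707
[201. 127.] 691 h0.103 [734. 170.] [66. 65.] 45
[305. 128.] 353 h0.121 [ 732. -112.] [22. 23.] 2
[211. 162.] 199 h0.048 [640. 144.] [54. 55.] 74
[384. 177.] 1445 h0.089 [ 596. -321.] [104.  85.] 8
[160. 175.] 465 h0.093 [606. 282.] [51. 52.] 23
[344. 183.] 411 h0.061 [ 582. -216.] [53. 54.] 7
[385. 242.] 705 h0.046 [ 420. -357.] [154. 142.] 42
[321. 229.] 227 h0.048 [ 458. -153.] [52. 52.] 8
[286. 239.] 175 h0.079 [433. -59.] [34. 32.] 89
[142. 254.] 493 h0.093 [391. 328.] [52. 51.] 33
[0.49979239 0.1395111  0.16007267] [ 0.55035406  0.16711569 -0.73645208]
```

View pics/final.png

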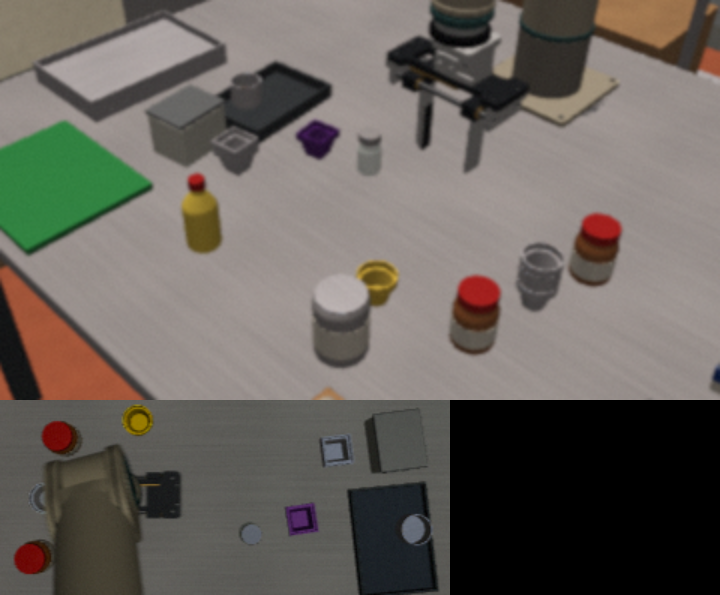

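The inset shows the straight cup near (397,237), pushed toward the tray's right wall. That is probably the announced knock. I'll go and check its tilt, which also uncovers the round stack.

```bash
python3 -m crank '[[-0.2,1,-0.3,0,0,0,-0.6],[-0.2,1,-0.3,0,0,0,-0.6],[-0.2,1,-0.3,0,0,0,-0.6],[-0.2,1,-0.3,0,0,0,-0.6],[-0.2,1,0,0,0,0,-0.6],[-0.2,1,0,0,0,0,-0.6],[-0.2,1,0,0,0,0,-0.6],[-0.2,1,0,0,0,0,-0.6]]'
python3 -m crank '[[-0.2,1,0,0,0,0,-0.6],[-0.2,1,0,0,0,0,-0.6],[-0.2,1,0,0,0,0,-0.6],[-0.2,1,0,0,0,0,-0.6],[-0.2,1,0,0,0,0,-0.6],[-0.2,1,0,0,0,0,-0.6],[-0.2,1,0,0,0,0,-0.6],[-0.2,1,0,0,0,0,-0.6]]'
python3 -m crank '[[0,1,0,0,0,0,-0.6],[0,1,0,0,0,0,-0.6],[0,1,0,0,0,0,-0.6],[0,1,0,0,0,0,-0.6],[0,1,0,0,0,0,-0.6],[0,1,0,0,0,0,-0.6],[0,0,0,0,0,0,-0.6],[0,0,0,0,0,0,-0.6]]'
python3 det.py pics/top7.png | grep -E "\[1[0-9][0-9]\."
python3 - <<'E'
from h import *
s=env.read_state();print(s["position"]);p,d=optics.read_camera("wrist");cv2.imwrite("pics/w12.png",p[:,:,::-1])
print(ray("top",397,236.5,.05))
for y in(-.322,-.357,-.36):print(pix("wrist",[.42,y,.049],s),pix("wrist",[.42,y,.005],s))
E
```

```text
time: 45.87
position: [0.468, -0.0161, 0.1841]
tcp_rot: [-3.141, -0.001, 0.001]
force: [0.5, -0.2, 0.4]
grip_width: 0.0755
time: 46.53
position: [0.4364, -0.1764, 0.184]
tcp_rot: [-3.141, -0.001, 0.001]
force: [1.3, -0.3, -0.5]
grip_width: 0.075
time: 47.2
position: [0.4362, -0.2964, 0.1837]
tcp_rot: [-3.141, -0.0, -0.001]
force: [0.1, -0.5, -0.7]
grip_width: 0.0756
[384. 177.] 1441 h0.089 [ 597. -322.] [104.  87.] 7
[160. 175.] 466 h0.093 [607. 282.] [51. 52.] 71
[151. 215.] 427 h0.088 [497. 303.] [53. 54.] 1
[142. 254.] 494 h0.093 [392. 329.] [52. 52.] 79
[ 0.43621359 -0.29521674  0.18368522]
[ 0.43726599 -0.3575354   0.05      ]
[285.3610066 192.8897453] [282.68418061 182.34451666]
[316.36468425 192.8773021 ] [310.27629988 182.41381994]
[318.97647432 192.87482122] [312.60918048 182.42134425]
```

View pics/w12.png

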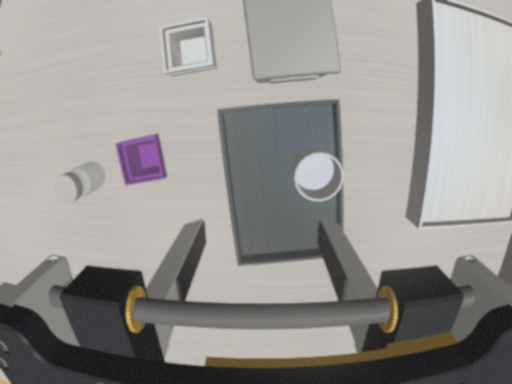

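```bash
python3 - <<'E'
from h import *
s=env.read_state();print(s["position"],s["tcp_rot"])
for u,v,z in((319,176,.049),(315,171,.011)):print(ray("wrist",u,v,z,s))
p=cv2.cvtColor(cv2.imread("pics/w12.png"),6)[140:210,285:355]
for t in(150,175,200):
    m=(p>t).astype(np.uint8);c,_=cv2.findContours(m,0,2);c=max(c,key=cv2.contourArea);q=cv2.fitEllipse(cv2.convexHull(c));print(t,np.round([q[0][0]+285,q[0][1]+140,*q[1],q[2]],1))
E
```

```text
[ 0.43615587 -0.29472994  0.18369146] [-3.14019418e+00  1.44228079e-04  1.58748408e-03]
[ 0.43950031 -0.3584319   0.049     ]
[ 0.43621434 -0.36072614  0.011     ]
150 [354.4 174.2  69.4 121.9  85.4]
175 [355.8 174.1  69.4 122.9  86.1]
200 [314.5 170.9  31.3  38.8  52.4]
```

The rim and floor centres agree to about 3 mm, so it is near upright, but it sits against the wall. I'll grip it high, above the wall, and re-centre it.

```bash
python3 -m crank '[[0.1,1,0.5,0,0,0,-0.6],[0,1,0.5,0,0,0,-0.6],[0,1,0.5,0,0,0,-0.6],[0,0.15,1,0,0,0,-0.6],[0,0,1,0,0,0,-0.6],[0,0,1,0,0,0,-0.6],[0,0,1,0,0,0,-0.6],[0,0,0.9,0,0,0,-0.6]]'
python3 -m crank '[[0,0,0.6,0,0,0,-0.6],[0,0,0.3,0,0,0,-0.6],[0,0,0.1,0,0,0,-0.6],[0,0,0,0,0,0,-0.6],[0,0,0,0,0,0,-0.6]]'
python3 -m crank '[[0,0,0,0,0,0,1],[0,0,0,0,0,0,1],[0,0,0,0,0,0,1],[0,0,0,0,0,0,1],[0,0,0,0,0,0,1],[0,0,0,0,0,0,1]]'
```

```text
time: 47.97
position: [0.4383, -0.3574, 0.0549]
tcp_rot: [-3.14, -0.0, 0.002]
force: [0.5, -0.7, -0.1]
grip_width: 0.0753
time: 48.38
position: [0.4383, -0.3598, 0.0367]
tcp_rot: [3.141, -0.001, -0.0]
force: [0.6, 0.0, 0.8]
grip_width: 0.075
time: 48.88
position: [0.4377, -0.3591, 0.0364]
tcp_rot: [-3.141, -0.0, -0.0]
force: [-0.5, 1.7, 5.4]
grip_width: 0.0544
```

Held. Lift 8 mm, shift left 35 mm, lower, release, rise and look.

```bash
python3 -m crank '[[0,0,-0.4,0,0,0,1],[0,-0.6,0,0,0,0,1],[-0.4,-0.6,0,0,0,0,1],[-0.4,-0.5,0,0,0,0,1],[0,0,0,0,0,0,1],[0,0,0.2,0,0,0,1],[0,0,0.18,0,0,0,1],[0,0,0,0,0,0,1]]'
python3 -m crank '[[0,0,0,0,0,0,-0.6],[0,0,0,0,0,0,-0.6],[0,0,0,0,0,0,-0.6],[0,0,0,0,0,0,-0.6],[0,0,-1,0,0,0,-0.6],[0,0,-1,0,0,0,-0.6],[0,0,-1,0,0,0,-0.6],[0,0,-1,0,0,0,-0.6]]'
python3 -m crank '[[0,0,-1,0,0,0,-0.6],[0,0,-1,0,0,0,-0.6],[0,0,-1,0,0,0,-0.6],[0,0,0,0,0,0,-0.6],[0,0,0,0,0,0,-0.6]]'
python3 det.py pics/top8.png
python3 - <<'E'
from h import *
s=env.read_state();print(s["position"]);p,d=optics.read_camera("wrist");t=cv2.imread("pics/top8.png")
im=np.zeros((384,800,3),np.uint8);im[:,:512]=p[:,:,::-1];im[:380,512:800]=cv2.resize(t[170:265,120:192],(288,380));cv2.imwrite("pics/w13.png",im)
E
```

```text
time: 49.55
position: [0.4226, -0.3264, 0.0361]
tcp_rot: [3.141, -0.001, -0.0]
force: [0.5, -0.6, 1.0]
grip_width: 0.0541
time: 50.22
position: [0.4214, -0.3256, 0.117]
tcp_rot: [-3.141, 0.0, -0.0]
force: [-0.8, -0.2, -0.3]
grip_width: 0.0751
time: 50.63
position: [0.4222, -0.326, 0.1771]
tcp_rot: [3.14, -0.002, -0.0]
force: [0.1, 0.1, -0.6]
grip_width: 0.0748
[201. 127.] 693 h0.103 [735. 170.] [66. 66.] 88
[305. 128.] 355 h0.120 [ 732. -112.] [23. 23.] 3
[211. 162.] 200 h0.048 [639. 145.] [54. 54.] 44
[384. 177.] 1440 h0.089 [ 596. -322.] [104.  86.] 6
[160. 175.] 469 h0.093 [606. 282.] [52. 51.] 46
[344. 183.] 405 h0.061 [ 582. -216.] [53. 53.] 7
[150. 215.] 427 h0.088 [497. 303.] [54. 53.] 90
[321. 229.] 229 h0.049 [ 458. -153.] [52. 53.] 9
[286. 239.] 175 h0.078 [433. -59.] [34. 32.] 89
[142. 254.] 497 h0.093 [391. 329.] [52. 50.] 90
[ 0.421468   -0.32541832  0.1760668 ]
```

The picture limit is reached, so I check the straight cup numerically: bright inner floor position and rim depth.

```bash
python3 - <<'E'
from h import *
s=env.read_state();p,d=optics.read_camera("wrist")
print("pred floor",pix("wrist",[.422,-.325,.011],s),"rim",pix("wrist",[.422,-.325,.049],s))
g=cv2.cvtColor(p,7);g[:130]=0;g[235:]=0;g[:,:215]=0;g[:,:][:,310:]=0
n,l,st,ce=cv2.connectedComponentsWithStats((g>150).astype(np.uint8))
for i in range(1,n):
    if st[i,4]>40: print("bright",st[i],ce[i].round(1),ray("wrist",*ce[i],.011,s).round(4))
p,d=optics.read_camera("top");c=optics.calibration("top");v,u=np.mgrid[:384,:512]
W=(np.stack([(u-c["cx"])/c["fx"]*d,(v-c["cy"])/c["fy"]*d,d],-1)-c["t"])@np.array(c["R"])
k=(d>0)&(W[...,2]>.04)&(abs(W[...,0]-.42)<.1)&(abs(W[...,1]+.325)<.07);q=W[k]
print(len(q),q.mean(0).round(4),q[:,2].min(),q[:,2].max())
if len(q)>6:
    A=np.c_[q[:,:2]-q[:,:2].mean(0),np.ones(len(q))];print("rim slope",np.linalg.lstsq(A,q[:,2],rcond=None)[0].round(3))
E
```

```text
pred floor [261.15891907 171.44386945] rim [261.10759276 179.71048913]
bright [ 237  153   53   51 1680] [262.4 174.7] [ 0.418  -0.3265  0.011 ]
6944 [ 0.4119 -0.2944  0.566 ] 0.040364897755876136 0.7370503452228832
rim slope [-1.961 -0.755  0.566]
```

```bash
python3 -c "
from bench import env;print(env.job_done());print(env.read_state()['time'])"
```

```text
the job is handed in; nothing more can be done
None
the job is handed in; nothing more can be done
```

The job is handed in at about 51 s of robot time, with all seven cups that were present placed; no verdict is reported.

| Group | Cups | Measured position (x, y) | Target | Check |
|---|---|---|---|---|
| Collared round | 4, one stack | (497, 303) mm | (499, 306) mm, midway between the jars | Top reads 88 mm, as four nested cups should |
| Square | 2, one stack | (582, -216) mm | (583, -219) mm, left of the salt box | Top reads 60–61 mm, as two nested cups should |
| Straight | 1, in the tray | about (420, -326) mm | Tray centre (419, -323) mm | Bright rim-and-floor outline is near circular and within 4 px of prediction |

- **Left alone:** the jars, shaker, bottle, can and the yellow and purple cups read within 1–2 mm of where they started.
- **Knock:** the straight cup was found pushed about 38 mm against the tray wall after the stacking. I gripped it again, moved it back to the tray centre and released it.
- **Failed or limited checks:** the picture limit was reached, so I never viewed the tray after re-centring that cup. My attempt to measure its rim tilt from the top camera gave nothing usable, because the arm was in the view. That cup being upright rests on the wrist-image outline and on the gripper holding it level at release.

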